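Transfer the retained food samples to the fridge rack in order

TASK

Transfer the day's four sample jars in log order: one at a time, starting from the red end of the steel carrier, into the white fridge rack, filling it well by well from its own red end, so that they stand in the same order. Keep every jar upright, set it fully down in its well and let go; leave the mug and the kitchen timer where they are.

Things in the scene. Friction and masses are not known exactly. Their poses are not given: they have to be found in the camera images.
- jar_red: retained-sample jar with a red lid and cream-coloured contents; round, 62 mm across, 75 mm tall (lid 58 to 61 mm across, from 57 mm up), about 0.2 kg, lid screwed tight. Origin: centre of its underside, z up along the jar. At the start it stands in one of the carrier's four wells (which one varies). It can be gripped round the body, 40 mm above its underside.
- jar_white: retained-sample jar with a whitish-grey lid and tan contents; round, 62 mm across, 75 mm tall (lid 58 to 61 mm across, from 57 mm up), about 0.2 kg, lid screwed tight. Origin: centre of its underside, z up along the jar. At the start it stands in one of the carrier's four wells (which one varies). It can be gripped round the body, 40 mm above its underside.
- jar_yellow: retained-sample jar with a yellow lid and brown contents; round, 62 mm across, 75 mm tall (lid 58 to 61 mm across, from 57 mm up), about 0.2 kg, lid screwed tight. Origin: centre of its underside, z up along the jar. At the start it stands in one of the carrier's four wells (which one varies). It can be gripped round the body, 40 mm above its underside.
- jar_blue: retained-sample jar with a blue lid and tan contents; round, 62 mm across, 75 mm tall (lid 58 to 61 mm across, from 57 mm up), about 0.2 kg, lid screwed tight. Origin: centre of its underside, z up along the jar. At the start it stands in one of the carrier's four wells (which one varies). It can be gripped round the body, 40 mm above its underside.
- carrier: Steel tray 316 x 82 mm with a low wire loop at each short end (42 mm high, 362 mm over the loops). Fixed. Origin: underside centre; x along the row. Four wells at x = -0.117, -0.039, 0.039, 0.117 m, y = 0: 75 mm square, floor at z = 10 mm, walls 3-5 mm thick to z = 24 mm (6 mm play round a jar). Well 1 (x = -0.117) is next to the red end: red plate and red loop grip (the other grip is black).
- fridge_rack: White plastic rack 320 x 86 mm (356 mm over the end grips, 26 mm high), empty at the start. Fixed. Origin: underside centre; x along the row. Four wells at x = -0.117, -0.039, 0.039, 0.117 m, y = 0: 75 mm square, floor at z = 10 mm, walls 3-5 mm thick to z = 24 mm (6 mm play round a jar). Well 1 (x = -0.117) is next to the red end: red end grip (the other grip is white).
- mug: bystander: white mug with black dots, 82 mm across, 91 mm tall, handle to one side (114 mm with it), standing between the racks. Origin: centre of the underside of its bounding box. Leave it there.
- timer: bystander: red and white wind-up kitchen timer, 66 mm across, 57 mm tall, standing between the racks. Origin: centre of its underside. Leave it there.

How it is judged:
On the way, in this order (a step that is already met when the one before it is completed fails the run):
1. the jar from the carrier's well 1 (red end) stands in the white rack's well 1, the others still in the carrier's wells 2 to 4 (((horizontal distance between jar_red and carrier below 0.13 m and z of jar_red in the frame of carrier between 0.006 and 0.015 m and x of jar_red in the frame of carrier above -0.078 m) or (horizontal distance between jar_red and fridge_rack below 0.13 m and z of jar_red in the frame of fridge_rack between 0.006 and 0.015 m and x of jar_red in the frame of fridge_rack below -0.078 m)) and ((horizontal distance between jar_white and carrier below 0.13 m and z of jar_white in the frame of carrier between 0.006 and 0.015 m and x of jar_white in the frame of carrier above -0.078 m) or (horizontal distance between jar_white and fridge_rack below 0.13 m and z of jar_white in the frame of fridge_rack between 0.006 and 0.015 m and x of jar_white in the frame of fridge_rack below -0.078 m)) and ((horizontal distance between jar_yellow and carrier below 0.13 m and z of jar_yellow in the frame of carrier between 0.006 and 0.015 m and x of jar_yellow in the frame of carrier above -0.078 m) or (horizontal distance between jar_yellow and fridge_rack below 0.13 m and z of jar_yellow in the frame of fridge_rack between 0.006 and 0.015 m and x of jar_yellow in the frame of fridge_rack below -0.078 m)) and ((horizontal distance between jar_blue and carrier below 0.13 m and z of jar_blue in the frame of carrier between 0.006 and 0.015 m and x of jar_blue in the frame of carrier above -0.078 m) or (horizontal distance between jar_blue and fridge_rack below 0.13 m and z of jar_blue in the frame of fridge_rack between 0.006 and 0.015 m and x of jar_blue in the frame of fridge_rack below -0.078 m))), for 0.2 s.
2. the jar from well 2 stands in the white rack's well 2, beside the first; the others still in the carrier's wells 3 and 4 (((horizontal distance between jar_red and carrier below 0.13 m and z of jar_red in the frame of carrier between 0.006 and 0.015 m and x of jar_red in the frame of carrier above 0 m) or (horizontal distance between jar_red and fridge_rack below 0.13 m and z of jar_red in the frame of fridge_rack between 0.006 and 0.015 m and x of jar_red in the frame of fridge_rack below 0 m)) and ((horizontal distance between jar_white and carrier below 0.13 m and z of jar_white in the frame of carrier between 0.006 and 0.015 m and x of jar_white in the frame of carrier above 0 m) or (horizontal distance between jar_white and fridge_rack below 0.13 m and z of jar_white in the frame of fridge_rack between 0.006 and 0.015 m and x of jar_white in the frame of fridge_rack below 0 m)) and ((horizontal distance between jar_yellow and carrier below 0.13 m and z of jar_yellow in the frame of carrier between 0.006 and 0.015 m and x of jar_yellow in the frame of carrier above 0 m) or (horizontal distance between jar_yellow and fridge_rack below 0.13 m and z of jar_yellow in the frame of fridge_rack between 0.006 and 0.015 m and x of jar_yellow in the frame of fridge_rack below 0 m)) and ((horizontal distance between jar_blue and carrier below 0.13 m and z of jar_blue in the frame of carrier between 0.006 and 0.015 m and x of jar_blue in the frame of carrier above 0 m) or (horizontal distance between jar_blue and fridge_rack below 0.13 m and z of jar_blue in the frame of fridge_rack between 0.006 and 0.015 m and x of jar_blue in the frame of fridge_rack below 0 m))), for 0.2 s.
3. the jar from well 3 stands in the white rack's well 3; the last one still in the carrier's well 4 (((horizontal distance between jar_red and carrier below 0.13 m and z of jar_red in the frame of carrier between 0.006 and 0.015 m and x of jar_red in the frame of carrier above 0.078 m) or (horizontal distance between jar_red and fridge_rack below 0.13 m and z of jar_red in the frame of fridge_rack between 0.006 and 0.015 m and x of jar_red in the frame of fridge_rack below 0.078 m)) and ((horizontal distance between jar_white and carrier below 0.13 m and z of jar_white in the frame of carrier between 0.006 and 0.015 m and x of jar_white in the frame of carrier above 0.078 m) or (horizontal distance between jar_white and fridge_rack below 0.13 m and z of jar_white in the frame of fridge_rack between 0.006 and 0.015 m and x of jar_white in the frame of fridge_rack below 0.078 m)) and ((horizontal distance between jar_yellow and carrier below 0.13 m and z of jar_yellow in the frame of carrier between 0.006 and 0.015 m and x of jar_yellow in the frame of carrier above 0.078 m) or (horizontal distance between jar_yellow and fridge_rack below 0.13 m and z of jar_yellow in the frame of fridge_rack between 0.006 and 0.015 m and x of jar_yellow in the frame of fridge_rack below 0.078 m)) and ((horizontal distance between jar_blue and carrier below 0.13 m and z of jar_blue in the frame of carrier between 0.006 and 0.015 m and x of jar_blue in the frame of carrier above 0.078 m) or (horizontal distance between jar_blue and fridge_rack below 0.13 m and z of jar_blue in the frame of fridge_rack between 0.006 and 0.015 m and x of jar_blue in the frame of fridge_rack below 0.078 m))), for 0.2 s.
At the end, for the whole second after the job is handed in: All four jars sit down in the white rack's wells, one in each (under 130 mm from the rack's middle, underside 6 to 15 mm above its foot: the well floors are at 10 mm), upright within 0.1 rad and at rest; mug and timer within 30 mm of where they stood (horizontal distance between each of jar_red, jar_white, jar_yellow, jar_blue and fridge_rack below 0.13 m and z of jar_red in the frame of fridge_rack between 0.006 and 0.015 m and z of jar_white in the frame of fridge_rack between 0.006 and 0.015 m and z of jar_yellow in the frame of fridge_rack between 0.006 and 0.015 m and z of jar_blue in the frame of fridge_rack between 0.006 and 0.015 m and angle between each of jar_red, jar_white, jar_yellow, jar_blue's own z axis and vertical below 0.1 rad and linear speed of each of jar_red, jar_white, jar_yellow, jar_blue below 0.02 m/s and distance of each of mug, timer from where it was at the start of the episode below 0.03 m); the robot touches nothing.
It fails at once if a jar tipped by more than 0.6 rad (35 degrees) (angle between any of jar_red, jar_white, jar_yellow, jar_blue's own z axis and vertical above 0.6 rad).
It fails at once if the mug or the timer shifted by more than 30 mm (distance of any of mug, timer from where it was at the start of the episode above 0.03 m).
It also fails if it takes over 131 s, if anything falls off the work surface, if the arm or the gripper's body presses on something with over 40 N, if the wrist force passes 120 N, or if a joint passes its speed limit or range.

ROBOT

A 7-joint arm with a two-finger parallel gripper is mounted at the origin on a cart in front of the work surface, level with it; the furniture and walls round the work are solid. World frame = base frame: x ahead of the robot, y to its left, z up, the work surface at z = 0. Lengths are in m, angles in rad, forces in N, time in s.
With the tool pointing down it reaches from about 0.4 to 0.85 m from the base axis. Payload 4.5 kg.
Tool frame: the origin (TCP) lies at the centre of the arm's flange, where the gripper is bolted on; the fingertips stand r.tcp_to_tips ahead of it and the grasp point (between the pads) lies 147 mm ahead of it (r.tcp_to_tips is the distance from the TCP to the fingertips, in m); x points along the fingers, y is the direction in which the jaws open and shut, and the axes are right-handed (so a half turn about x gives the same grasp; the last joint's range is limited). The gripper opens to 88 mm and grips with 3 to 60 N. Pads are 18 mm wide; open, the fingers measure 123 mm over their backs; the gripper's body (75 mm by 187 mm) begins 45 mm behind the grasp point.
Start: joints at [1.322, 0.689, -0.195, 1.565, 0.157, 0.902, -0.215], TCP at [0.174, -0.6, 0.405] pointing down, gripper open.
Joint ranges: [-3.01, 3.01], [-0.46, 2.08], [-1.47, 1.51], [0.13, 2.56], [-1, 4.14], [0.04, 2.09], [-2.66, 2.66]. Speed limits (rad/s): [2.57, 2.57, 3.14, 3.14, 3.14, 3.14, 3.14].

INTERFACE

Orientations are given as a unit quaternion [x, y, z, w].
In Python, from plant import r, eyes gives the robot as it stands.
- The arm moves only by the tool carry_out, never from a script. Its argument "targets" is text: rows parted by semicolons, each of 5 numbers parted by spaces: the opening, from 0 (shut) to 1 (fully open), then the shift along the tool's x, y, z in mm, then the turn about the tool's x in rad. A call has 1 to 20 rows; each row shifts and turns the commanded pose from where the row before left it, along the tool's axes as they then stand; what a row does not reach is not made up. A row lasts 1/12 s, in which the tool goes at most 41.7 mm and 7.16 degrees, less where a joint would pass 70% of its speed; a pose out of reach is approached as far as the arm can. A call is refused whole if a number of a shift passes 41.7 or a number of a turn 0.125, either way. A call with a gripper value outside its range is refused whole. The fingers move at their own pace and stop on an object; "force" is the grip in N (left out, the last holds). Time passes only in rows, so rows that do not move let the fingers close. It gives the time, the measured TCP pose, the force and the opening at its end, in the units of the state.
- r.get_state(): the state, without advancing time (a new reading comes with each control period).
- eyes.snapshot(name): name is "side" or "top" or "wrist"; returns (picture, depth): 384x512x3 uint8, blue, green, red; 384x512 float32, m along the optical axis (not along the pixel's ray), 0 where there is no reading.
- eyes.camera_params(name): a dict with "intrinsics" (3x3 intrinsics, pixels), "dist_coeffs" ([k1, k2, p1, p2, k3] as OpenCV has them; the pictures are not rectified), "rvec" (rotation vector, rad) and "tvec" (3), from world to camera coordinates, as OpenCV has them; the wrist camera has in their place "T_tool_cam" (4x4, takes a point from camera to tool coordinates, whose origin is the TCP and whose axes are the tool frame's). Camera axes: x right, y down, z forward; pixel columns grow to the right and rows downward; lengths in m; the calibration is good to about 2 mm. A picture is of the moment at which its call begins: read the wrist's pose just before it. camera_params takes no time and is no camera call.
- r.finish_job(): hands the job in, once; it reports no verdict.
The state is a dict: "clock": time; "q": joint angles; "qd": joint speeds; "joint_torque": joint torques, N m; "tool_pos": TCP position; "eef_rot": TCP orientation; "contact_force": force on the tool from outside, world axes, zero at the start; "moment": the same for the moment, N m; "opening": opening from 0.0 (shut) to 1.0 (fully open).
Only numpy, scipy, OpenCV 4.12 (cv2) and the standard library are available. Lean on these libraries where they do the work, as an engineer would, in place of code of your own. Each camera call takes 0.05 s, during which the arm holds its last target.

## Working session

There is one attempt and no reset: what is moved stays moved. The work goes in short steps, Python scripts to look and compute and a tool call to move; the robot and the scene stay as the last step left them, time stands still between calls to the robot, and variables do not carry over. Pictures are saved under pics/ and viewed, and the job is handed in when it is done.

Besides the shell and the picture viewer there is one more tool, called after "Emit:" as name(argument=value, ...) on one line, values as JSON. carry_out: Moves the arm, as the interface text tells. Its arguments: {"type":"object","properties":{"targets":{"type":"string"},"force":{"type":"number"}},"required":["targets"]}

```bash
ls; mkdir -p pics
python3 - <<'E'
from plant import r, eyes
import cv2, numpy as np
s=r.get_state(); print(s); print(r.tcp_to_tips)
for n in ["side","top"]:
    p,d=eyes.snapshot(n); cv2.imwrite(f"pics/{n}0.png",p); np.save(f"pics/{n}0.npy",d)
    print(n,eyes.camera_params(n))
print(eyes.camera_params("wrist"))
E
```

```text
pics
{'clock': 0.0, 'q': array([ 1.32180785,  0.69000295, -0.19453146,  1.56632956,  0.15732157,
        0.90250528, -0.21510856]), 'qd': array([-0.00110094,  0.00106606,  0.00174666, -0.00279097, -0.00215881,
        0.00133008, -0.00103892]), 'joint_torque': array([ 8.36422096e-04, -5.27564156e+01, -1.26674920e+00, -1.53426754e+01,
       -5.26727457e-02,  6.59688871e-03,  1.93027836e-04]), 'tool_pos': array([ 0.17428435, -0.59987104,  0.40390222]), 'eef_rot': array([-0.6999045 , -0.10032205,  0.70018523, -0.09904456]), 'contact_force': array([-0.59899488,  0.03066524,  0.04999578]), 'moment': array([ 0.00562196, -0.00718221, -0.03541496]), 'opening': 0.994898015153057}
0.166
side {'intrinsics': array([[459.23189013,   0.        , 265.33118544],
       [  0.        , 459.23189013, 193.40420321],
       [  0.        ,   0.        ,   1.        ]]), 'dist_coeffs': array([-0.12916042,  0.        ,  0.        ,  0.        ,  0.        ]), 'rvec': array([ 0.72857698, -2.27635455,  1.4959478 ]), 'tvec': array([0.42904468, 0.15245318, 1.09774529])}
top {'intrinsics': array([[373.68626194,
[... 244 characters left out ...]
, -2.0333655 ,  0.23593655]), 'tvec': array([-0.0270583 ,  0.53704448,  1.19015414])}
{'intrinsics': array([[342.83216894,   0.        , 253.03888578],
       [  0.        , 342.83216894, 191.08767242],
       [  0.        ,   0.        ,   1.        ]]), 'dist_coeffs': array([-0.08441077,  0.        ,  0.        ,  0.        ,  0.        ]), 'T_tool_cam': array([[-1.98592708e-04, -3.22237928e-01,  9.46658692e-01,
         1.95495523e-02],
       [ 9.99999969e-01,  7.74671139e-05,  2.36152213e-04,
        -3.14761652e-04],
       [-1.49432116e-04,  9.46658709e-01,  3.22237902e-01,
        -8.32229236e-02],
       [ 0.00000000e+00,  0.00000000e+00,  0.00000000e+00,
         1.00000000e+00]])}
```

View pics/top0.png

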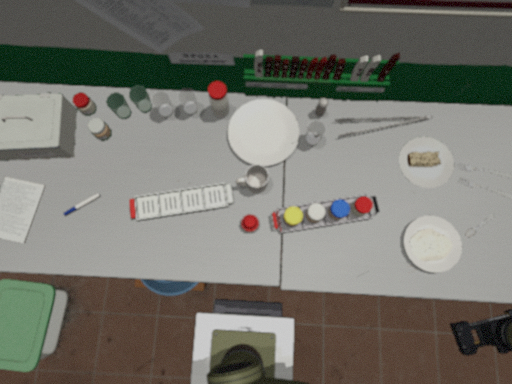

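View pics/side0.png

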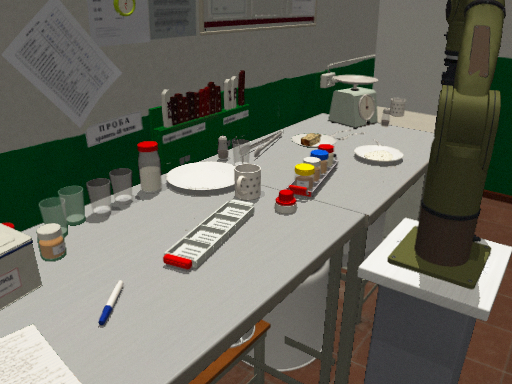

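The top view shows the carrier at about (325,213), with its red end at (275,220) and lids running yellow (293,215), white (317,212), blue (340,209), red (363,205). The white rack spans (132,208), its red end, to (231,193). The mug is at (256,178) and the timer at (250,223). Next I'll enlarge crops.

```bash
cat > h.py <<'E'
import cv2, numpy as np
from scipy.spatial.transform import Rotation as R
def ray(cp,px,T=None):
    u=cv2.undistortPoints(np.array([[px]],float),cp["intrinsics"],cp["dist_coeffs"])[0,0]
    d=np.array([u[0],u[1],1.])
    if T is None:
        Rm=cv2.Rodrigues(cp["rvec"])[0]; return -Rm.T@cp["tvec"], Rm.T@d
    return T[:3,3], T[:3,:3]@d
def onz(cp,px,z,T=None):
    o,d=ray(cp,px,T); return o+d*(z-o[2])/d[2]
def wristT(s,cp):
    T=np.eye(4);T[:3,:3]=R.from_quat(s["eef_rot"]).as_matrix();T[:3,3]=s["tool_pos"]
    return T@cp["T_tool_cam"]
def proj(cp,P,T=None):
    if T is None: return cv2.projectPoints(np.array([P],float),cp["rvec"],cp["tvec"],cp["intrinsics"],cp["dist_coeffs"])[0][0,0]
    C=np.linalg.inv(T); return cv2.projectPoints(np.array([P],float),cv2.Rodrigues(C[:3,:3])[0],C[:3,3],cp["intrinsics"],cp["dist_coeffs"])[0][0,0]
E
python3 - <<'E'
import cv2
p=cv2.imread("pics/top0.png")
cv2.imwrite("pics/c1.png",cv2.resize(p[185:241,262:388],None,fx=6,fy=6,interpolation=cv2.INTER_CUBIC))
cv2.imwrite("pics/c2.png",cv2.resize(p[160:240,122:272],None,fx=5,fy=5,interpolation=cv2.INTER_CUBIC))
E
```

```text
(no output)
```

View pics/c1.png

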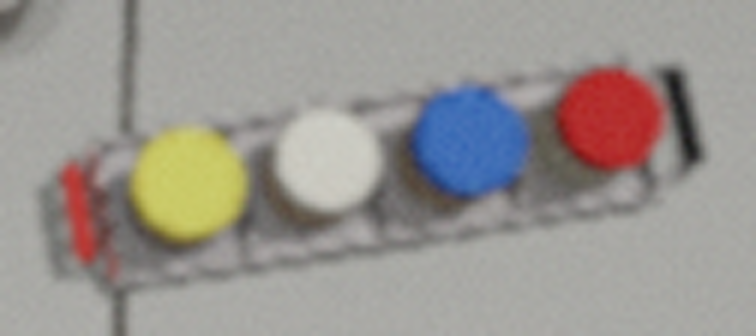

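View pics/c2.png

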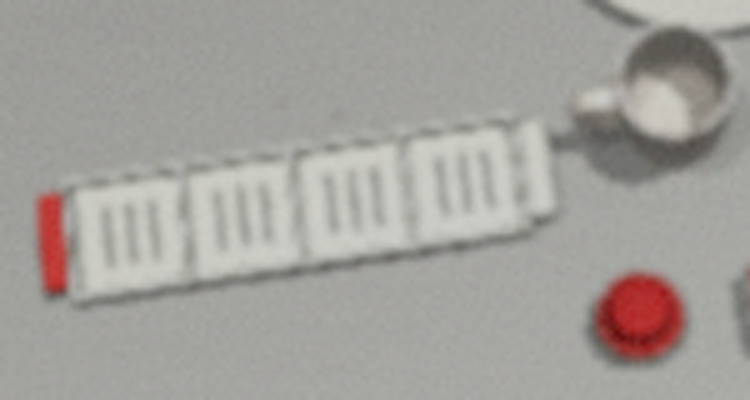

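Run:
```python
from plant import r, eyes
from h import *
cp=eyes.camera_params("top")
f=lambda c,ox,oy,k:((c[0]+.5)/k-.5+ox,(c[1]+.5)/k-.5+oy)
for n,c in dict(y=(189,184),w=(327,160),b=(470,141),r=(610,118)).items():
    print(n,onz(cp,f(c,262,185,6),.085).round(4))
for n,c,z in [("carrier red loop",(80,213),.042),("black loop",(684,115),.042)]: print(n,onz(cp,f(c,262,185,6),z).round(4))
for n,c,z in [("rk red",(53,245),.026),("rk white",(540,168),.026),("w1",(131,240),.01),("w2",(243,221),.01),("w3",(353,203),.01),("w4",(465,184),.01),("TL",(75,190),.024),("TR",(518,120),.024),("BR",(530,232),.024),("BL",(74,303),.024),("timer",(640,310),.055),("mug",(676,90),.09)]: print(n,onz(cp,f(c,122,160,5),z).round(4))
s=r.get_state(); print(R.from_quat(s["eef_rot"]).as_matrix().round(3))
```

```text
y [ 0.4729 -0.1422  0.085 ]
w [ 0.4902 -0.2166  0.085 ]
b [ 0.5049 -0.2939  0.085 ]
r [ 0.5217 -0.3697  0.085 ]
carrier red loop [ 0.4614 -0.0861  0.042 ]
black loop [ 0.5357 -0.4237  0.042 ]
rk red [0.4782 0.4034 0.026 ]
rk white [0.5501 0.0735 0.026 ]
w1 [0.4875 0.3552 0.01  ]
w2 [0.5051 0.2789 0.01  ]
w3 [0.522  0.2035 0.01  ]
w4 [0.5397 0.1264 0.01  ]
TL [0.518  0.3939 0.024 ]
TR [0.5843 0.0913 0.024 ]
BR [0.505  0.0775 0.024 ]
BL [0.4392 0.3846 0.024 ]
timer [ 0.4496 -0.0017  0.055 ]
mug [ 0.5926 -0.018   0.09  ]
[[-0.001  0.279 -0.96 ]
 [ 0.002 -0.96  -0.279]
 [-1.    -0.002  0.   ]]
```

Emit:
carry_out(targets="1 0 0 0 -0.1; 1 0 0 0 -0.12; 1 0 0 0 -0.12; 1 0 0 0 -0.12; 1 0 0 0 -0.12; 1 0 0 0 -0.12; 1 0 0 0 -0.12; 1 0 0 0 -0.12; 1 0 0 0 -0.12; 1 0 0 0 -0.12; 1 0 0 0 -0.12; 1 0 0 0 -0.12; 1 0 0 0 -0.08; 1 0 0 0 0; 1 0 0 0 0", force=25)

```text
clock: 1.35
tool_pos: [0.1742, -0.6001, 0.4043]
eef_rot: [0.445, 0.55, -0.445, 0.549]
contact_force: [-0.1, 0.1, 0.5]
opening: 0.997
```

Emit:
carry_out(targets="1 0 14 -13 0; 1 0 28 -26 0; 1 0 28 -26 0; 1 0 28 -26 0; 1 0 28 -26 0; 1 0 28 -26 0; 1 0 28 -26 0; 1 0 28 -26 0; 1 0 28 -26 0; 1 0 28 -26 0; 1 0 28 -26 0; 1 0 28 -26 0; 1 0 28 -26 0; 1 0 28 -26 0; 1 0 14 -13 0; 1 0 0 0 0; 1 0 0 0 0; 1 0 0 0 0")

```text
clock: 2.85
tool_pos: [0.4803, -0.1629, 0.4045]
eef_rot: [0.444, 0.55, -0.446, 0.549]
contact_force: [0.1, -0.1, 0.5]
opening: 0.998
```

```bash
cat > look.py <<'E'
import sys
from plant import r, eyes
from h import *
def look(name):
    s=r.get_state(); p,d=eyes.snapshot("wrist"); cv2.imwrite(f"pics/{name}.png",p); np.save(f"pics/{name}.npy",d)
    np.save(f"pics/{name}_T.npy",wristT(s,eyes.camera_params("wrist"))); print(s["clock"],s["tool_pos"],s["contact_force"],s["opening"])
    print(R.from_quat(s["eef_rot"]).as_matrix().round(4)); print(s["q"].round(3))
    return s,p,d
if __name__=="__main__": look(sys.argv[1])
E
python3 look.py w1
```

```text
2.85 [ 0.48034249 -0.16289993  0.40447757] [ 0.14826817 -0.07304353  0.53227595] 0.9984486093334611
[[-1.500e-03  9.781e-01  2.080e-01]
 [-1.300e-03  2.080e-01 -9.781e-01]
 [-1.000e+00 -1.700e-03  9.000e-04]]
[ 0.599  0.584 -0.578  1.904  0.442  0.785 -0.014]
```

View pics/w1.png

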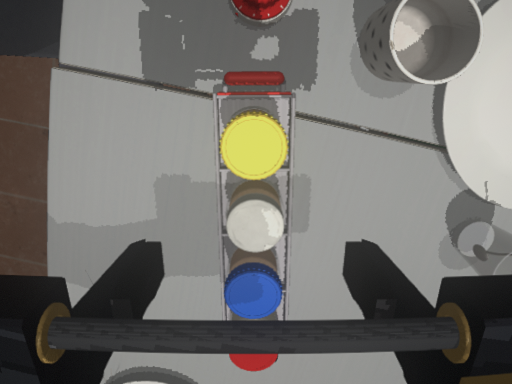

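The wrist view shows the carrier vertical in the image, so the tool is aligned with the row. The lids are yellow (254,146), white (254,226) and blue (253,292), with the red loop at (254,79).

Run:
```python
from plant import eyes
from h import *
cp=eyes.camera_params("wrist"); T=np.load("pics/w1_T.npy"); d=np.load("pics/w1.npy"); p=cv2.imread("pics/w1.png")
Y=np.array([.978,.2083]);Z=np.array([.2083,-.978])
for n,c,z in [("y",(254.5,146),.085),("w",(255,226),.085),("b",(253.5,291.5),.085),("loopL",(224,77),.042),("loopR",(285,77),.042),("trayL",(213,96),.024),("trayR",(296,95),.024),("timer",(260,5),.055)]:
    P=onz(cp,c,z,T); 
    o,dd=ray(cp,c,T); dep=d[int(c[1]),int(c[0])]
    print(n,P.round(4),"YZ",(Y@P[:2]).round(4),(Z@P[:2]).round(4),"depthpt",(o+dd*dep).round(4))
cv2.imwrite("pics/w1c.png",cv2.resize(p[60:340,190:320],None,fx=2.1,fy=2.1,interpolation=cv2.INTER_CUBIC))
```

```text
y [ 0.4751 -0.1393  0.085 ] YZ 0.4357 0.2352 depthpt [ 0.4751 -0.1391  0.0863]
w [ 0.4919 -0.2151  0.085 ] YZ 0.4362 0.3128 depthpt [ 0.4918 -0.2149  0.0853]
b [ 0.506  -0.2883  0.085 ] YZ 0.4348 0.3874 depthpt [ 0.5057 -0.287   0.0868]
loopL [ 0.4344 -0.0881  0.042 ] YZ 0.4065 0.1767 depthpt [ 0.4341 -0.0882  0.0382]
loopR [ 0.4916 -0.076   0.042 ] YZ 0.4649 0.1767 depthpt [ 0.4952 -0.0754  0.0005]
trayL [ 0.4254 -0.1093  0.024 ] YZ 0.3933 0.1955 depthpt [ 0.4256 -0.1092  0.0253]
trayR [ 0.5083 -0.0906  0.024 ] YZ 0.4782 0.1945 depthpt [ 5.113e-01 -9.120e-02  3.000e-04]
timer [ 0.4548 -0.0209  0.055 ] YZ 0.4404 0.1152 depthpt [ 0.4547 -0.0196  0.0474]
```

View pics/w1c.png

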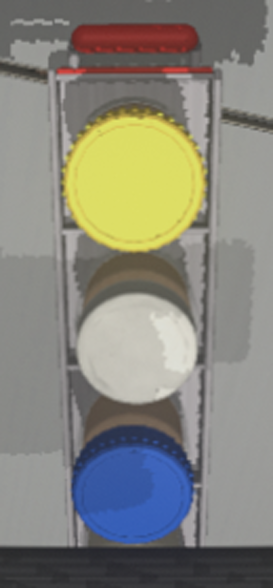

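Everything agrees: 78 mm pitch and lid height 0.085–0.087. I'll measure the white rack with the same camera before taking any jar.

Emit:
carry_out(targets="1 0 3 -14 0; 1 0 7 -28 0; 1 0 7 -28 0; 1 0 7 -28 0; 1 0 7 -28 0; 1 0 7 -28 0; 1 0 7 -28 0; 1 0 7 -28 0; 1 0 7 -28 0; 1 0 7 -28 0; 1 0 7 -28 0; 1 0 7 -28 0; 1 0 7 -28 0; 1 0 7 -28 0; 1 0 7 -28 0; 1 0 7 -28 0; 1 0 3 -14 0; 1 0 0 0 0; 1 0 0 0 0; 1 0 0 0 0")

```text
clock: 4.57
tool_pos: [0.496, 0.2968, 0.4043]
eef_rot: [0.444, 0.549, -0.446, 0.55]
contact_force: [0.8, -0.5, -0.4]
opening: 0.997
```

```bash
python3 look.py w2
```

```text
4.5667 [0.49596114 0.29681998 0.40428051] [ 0.82130133 -0.48670177 -0.3842103 ] 0.9972785265911251
[[-3.000e-04  9.783e-01  2.073e-01]
 [-3.000e-03  2.073e-01 -9.783e-01]
 [-1.000e+00 -1.000e-03  2.900e-03]]
[-0.318  0.664 -0.519  1.701  0.407  0.889 -0.799]
```

View pics/w2.png

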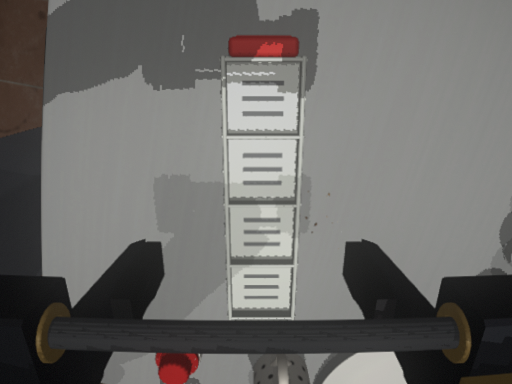

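The rack is well aligned. Its wall ridges at z=24 mm are at rows 60 (end wall), 137, 202 and 264; its side edges run from (223,60) to (229,320) and from (305,60) to (296,320).

Run:
```python
from plant import eyes
from h import *
cp=eyes.camera_params("wrist"); T=np.load("pics/w2_T.npy"); p=cv2.imread("pics/w2.png"); d=np.load("pics/w2.npy")
cv2.imwrite("pics/w2c.png",cv2.resize(p[30:330,210:320],None,fx=2,fy=2,interpolation=cv2.INTER_CUBIC)[:600])
cv2.imwrite("pics/w2d.png",cv2.resize(p[30:180,210:320],None,fx=4,fy=4,interpolation=cv2.INTER_CUBIC)[:600])
Y=np.array([.978,.2083]);Z=np.array([.2083,-.978])
for n,c,z in [("TL",(222.5,60),.024),("TR",(306,60),.024),("d12L",(224,136.5),.024),("d12R",(303,136.5),.024),("d23L",(226.5,202.5),.024),("d23R",(300,202),.024),("d34",(262,264),.024),("d34L",(229,264),.024),("d34R",(298,264),.024),("endL",(229,319),.024),("endR",(296.5,319),.024),("gripL",(228.5,45),.02),("gripR",(299,45),.02),("bar1",(263.5,97.5),.01),("bar2",(263,169),.01),("bar3",(262.5,231.5),.01),("bar4",(262,286.5),.01)]:
    P=onz(cp,c,z,T); o,dd=ray(cp,c,T); q=o+dd*d[int(c[1]),int(c[0])]
    print(n,"YZ",(Y@P[:2]).round(4),(Z@P[:2]).round(4),q[2].round(4))
```

```text
TL YZ 0.5153 -0.2852 0.0237
TR YZ 0.5984 -0.2853 0.0243
d12L YZ 0.5149 -0.2084 0.0241
d12R YZ 0.5985 -0.2084 0.0212
d23L YZ 0.5157 -0.1338 0.0256
d23R YZ 0.5984 -0.1343 0.0001
d34 YZ 0.5563 -0.0544 0.024
d34L YZ 0.5165 -0.0544 0.0248
d34R YZ 0.5997 -0.0543 0.0003
endL YZ 0.5143 0.0278 0.0243
endR YZ 0.6017 0.028 0.0006
gripL YZ 0.5213 -0.2997 0.0205
gripR YZ 0.5915 -0.2998 -0.0005
bar1 YZ 0.5568 -0.2476 0.0107
bar2 YZ 0.5568 -0.1689 0.0105
bar3 YZ 0.5569 -0.091 0.0106
bar4 YZ 0.557 -0.0126 0.0109
```

View pics/w2d.png

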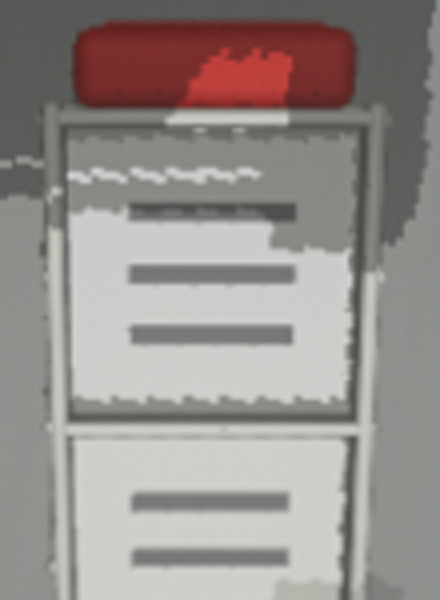

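Emit:
carry_out(targets="1 0 -4 14 0; 1 0 -7.5 28 0; 1 0 -7.5 28 0; 1 0 -7.5 28 0; 1 0 -7.5 28 0; 1 0 -7.5 28 0; 1 0 -7.5 28 0; 1 0 -7.5 28 0; 1 0 -7.5 28 0; 1 0 -7.5 28 0; 1 0 -7.5 28 0; 1 0 -7.5 28 0; 1 0 -7.5 28 0; 1 0 -7.5 28 0; 1 0 -7.5 28 0; 1 20 -2 16 0; 1 35 0 0 0; 1 35 0 0 0; 1 10 0 0 0; 1 0 0 0 0")

```text
clock: 6.28
tool_pos: [0.4731, -0.1382, 0.3024]
eef_rot: [0.443, 0.551, -0.446, 0.548]
contact_force: [-0.3, 0.7, 1.3]
opening: 1.0
```

```bash
cat > st.py <<'E'
from plant import r
from h import *
s=r.get_state(); t=s["tool_pos"]; Rm=R.from_quat(s["eef_rot"]).as_matrix(); g=t+Rm[:,0]*.147
Y=np.array([.978,.2083]);Z=np.array([.2083,-.978])
print("t",round(s["clock"],2),"grasp pt Y %.4f Z %.4f z %.4f"%(Y@g[:2],Z@g[:2],g[2]),"tcp",t.round(4),"F",s["contact_force"].round(1),"open %.3f"%s["opening"]); print(Rm[:2,1:].round(4).tolist(),"xax",Rm[:,0].round(4),s["q"].round(2))
E
python3 st.py
```

```text
t 6.28 grasp pt Y 0.4329 Z 0.2336 z 0.1554 tcp [ 0.4731 -0.1382  0.3024] F [-0.3  0.7  1.3] open 1.000
[[0.9781, 0.2082], [0.2082, -0.9781]] xax [-6.6e-03 -2.0e-04 -1.0e+00] [ 0.46  0.72 -0.44  2.04  0.6   0.52 -0.21]
```

Emit:
carry_out(targets="1 15 2 1.5 0; 1 25 0 0 0; 1 25 0 0 0; 1 25 0 0 0; 1 10 0 0 0; 1 5 0 0 0; 1 0 0 0 0; 1 0 0 0 0")

```text
clock: 6.95
tool_pos: [0.478, -0.1381, 0.2008]
eef_rot: [0.445, 0.549, -0.444, 0.55]
contact_force: [0.2, -0.1, 0.3]
opening: 0.999
```

```bash
python3 st.py
```

```text
t 6.95 grasp pt Y 0.4389 Z 0.2347 z 0.0538 tcp [ 0.478  -0.1381  0.2008] F [ 0.2 -0.1  0.3] open 0.999
[[0.9778, 0.2096], [0.2096, -0.9778]] xax [ 1.5e-03 -6.0e-04 -1.0e+00] [ 0.32  0.89 -0.22  2.08  0.77  0.25 -0.36]
```

Emit:
carry_out(targets="1 3 -3 0.5 0; 1 0 0 0 0; 0 0 0 0 0; 0 0 0 0 0; 0 0 0 0 0; 0 0 0 0 0; 0 0 0 0 0; 0 0 0 0 0; 0 0 0 0 0; 0 0 0 0 0", force=25)

```text
clock: 7.78
tool_pos: [0.4751, -0.1386, 0.1968]
eef_rot: [0.444, 0.55, -0.444, 0.55]
contact_force: [0.3, -0.4, 2.8]
opening: 0.695
```

```bash
python3 st.py
```

```text
t 7.78 grasp pt Y 0.4359 Z 0.2345 z 0.0498 tcp [ 0.4751 -0.1386  0.1968] F [ 0.3 -0.4  2.8] open 0.695
[[0.9776, 0.2105], [0.2105, -0.9776]] xax [ 4.e-04 -1.e-04 -1.e+00] [ 0.32  0.9  -0.21  2.09  0.78  0.23 -0.36]
```

The opening is 0.695 × 88 ≈ 61 mm, so the jar is gripped. Lifting.

Emit:
carry_out(targets="0 -4 0 0 0; 0 -10 0 0 0; 0 -18 0 0 0; 0 -22 0 0 0; 0 -22 0 0 0; 0 -22 0 0 0; 0 -14 0 0 0; 0 -4 0 0 0; 0 0 0 0 0; 0 0 0 0 0")

```text
clock: 8.62
tool_pos: [0.4746, -0.1388, 0.3122]
eef_rot: [0.444, 0.55, -0.445, 0.55]
contact_force: [-0.1, -0.3, -2.1]
opening: 0.693
```

```bash
python3 st.py; python3 look.py w3
```

```text
t 8.62 grasp pt Y 0.4351 Z 0.2346 z 0.1652 tcp [ 0.4746 -0.1388  0.3122] F [-0.1 -0.3 -2.1] open 0.693
[[0.9777, 0.2102], [0.2102, -0.9777]] xax [-1.e-03 -1.e-04 -1.e+00] [ 0.48  0.71 -0.46  2.03  0.6   0.54 -0.21]
8.6167 [ 0.47462097 -0.13875361  0.31219259] [-0.09888851 -0.33609603 -2.129789  ] 0.6925279341819968
[[-1.000e-03  9.777e-01  2.102e-01]
 [-1.000e-04  2.102e-01 -9.777e-01]
 [-1.000e+00 -1.000e-03 -1.000e-04]]
[ 0.478  0.705 -0.464  2.032  0.6    0.541 -0.205]
```

View pics/w3.png

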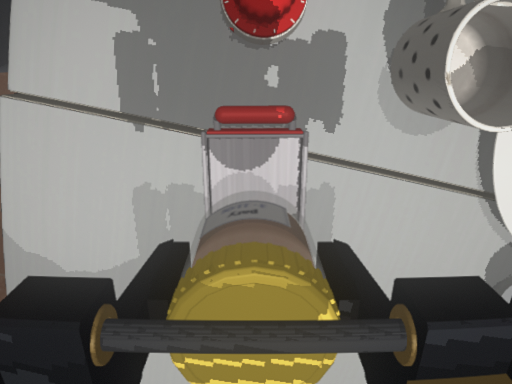

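Emit:
carry_out(targets="0 0 3 -12 0; 0 0 6 -24 0; 0 0 7.2 -29 0; 0 0 7.2 -29 0; 0 0 7.2 -29 0; 0 0 7.2 -29 0; 0 0 7.2 -29 0; 0 0 7.2 -29 0; 0 0 7.2 -29 0; 0 0 7.2 -29 0; 0 0 7.2 -29 0; 0 0 7.2 -29 0; 0 0 7.2 -29 0; 0 0 7.2 -29 0; 0 0 7.2 -29 0; 0 0 7.2 -29 0; 0 0 7 -29 0; 0 0 6 -11.5 0; 0 0 0 0 0; 0 0 0 0 0")

```text
clock: 10.33
tool_pos: [0.4929, 0.3591, 0.3111]
eef_rot: [0.443, 0.55, -0.445, 0.55]
contact_force: [0.8, 0.3, -1.5]
opening: 0.691
```

```bash
python3 st.py; python3 look.py w4
```

```text
t 10.33 grasp pt Y 0.5565 Z -0.2482 z 0.1641 tcp [0.4929 0.3591 0.3111] F [ 0.8  0.3 -1.5] open 0.691
[[0.9773, 0.2119], [0.2119, -0.9773]] xax [-0.0019 -0.0024 -1.    ] [-0.48  0.81 -0.4   1.69  0.44  0.74 -0.89]
10.3333 [0.49288803 0.35906438 0.31107404] [ 0.83318255  0.28299069 -1.52032386] 0.6914300880939104
[[-0.0019  0.9773  0.2119]
 [-0.0024  0.2119 -0.9773]
 [-1.     -0.0023  0.002 ]]
[-0.482  0.811 -0.4    1.688  0.435  0.735 -0.886]
```

View pics/w4.png

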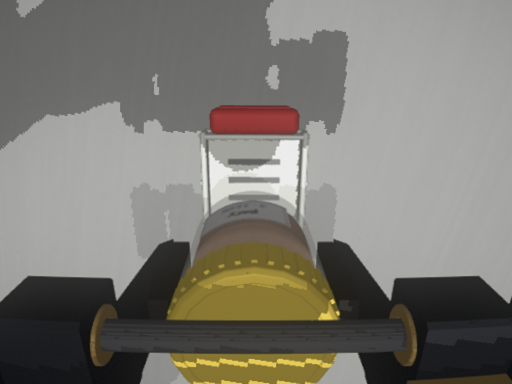

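Emit:
carry_out(targets="0 10 0 0.5 0; 0 20 0 0 0; 0 22 0 0 0; 0 20 0 0 0; 0 15 0 0 0; 0 10 0 0 0; 0 8 0 0 0; 0 5 0 0 0; 0 2 0 0 0; 0 0 0 0 0; 0 0 0 0 0")

```text
clock: 11.3
tool_pos: [0.4939, 0.3586, 0.2013]
eef_rot: [0.445, 0.55, -0.444, 0.55]
contact_force: [1.1, 0.2, -1.0]
opening: 0.692
```

```bash
python3 st.py
```

```text
t 11.3 grasp pt Y 0.5579 Z -0.2479 z 0.0543 tcp [0.4939 0.3586 0.2013] F [ 1.1  0.2 -1. ] open 0.692
[[0.9776, 0.2103], [0.2103, -0.9776]] xax [ 9.e-04  7.e-04 -1.e+00] [-0.53  0.97 -0.31  1.73  0.52  0.52 -0.96]
```

Emit:
carry_out(targets="0 3 0 0 0; 0 1.5 0 0 0; 0 0 0 0 0; 0 0 0 0 0; 1 0 0 0 0; 1 0 0 0 0; 1 0 0 0 0; 1 0 0 0 0; 1 0 0 0 0; 1 0 0 0 0; 1 0 0 0 0")

```text
clock: 12.22
tool_pos: [0.4937, 0.3584, 0.1961]
eef_rot: [0.444, 0.55, -0.444, 0.55]
contact_force: [-0.3, 0.8, -0.5]
opening: 0.999
```

```bash
python3 st.py
```

```text
t 12.22 grasp pt Y 0.5575 Z -0.2477 z 0.0491 tcp [0.4937 0.3584 0.1961] F [-0.3  0.8 -0.5] open 0.999
[[0.9776, 0.2105], [0.2105, -0.9776]] xax [-0.e+00 -1.e-04 -1.e+00] [-0.53  0.98 -0.3   1.73  0.53  0.52 -0.97]
```

Released. I'll lift straight up, clear of the jar, and check that it is seated.

Emit:
carry_out(targets="1 -10 0 0 0; 1 -25 0 0 0; 1 -30 0 0 0; 1 -30 0 0 0; 1 -30 0 0 0; 1 -30 0 0 0; 1 -20 0 0 0; 1 -5 0 0 0; 1 0 0 0 0; 1 0 0 0 0")

```text
clock: 13.05
tool_pos: [0.4934, 0.358, 0.3757]
eef_rot: [0.444, 0.55, -0.445, 0.55]
contact_force: [-0.1, -0.3, -0.9]
opening: 1.001
```

```bash
python3 st.py; python3 look.py w5
```

```text
t 13.05 grasp pt Y 0.5570 Z -0.2472 z 0.2287 tcp [0.4934 0.358  0.3757] F [-0.1 -0.3 -0.9] open 1.001
[[0.9776, 0.2105], [0.2105, -0.9776]] xax [-6.0e-04 -1.1e-03 -1.0e+00] [-0.46  0.73 -0.44  1.64  0.39  0.87 -0.84]
13.05 [0.49338447 0.35803396 0.37567229] [-0.10833447 -0.27977966 -0.89472539] 1.0005876350726122
[[-6.000e-04  9.776e-01  2.105e-01]
 [-1.100e-03  2.105e-01 -9.776e-01]
 [-1.000e+00 -8.000e-04  9.000e-04]]
[-0.456  0.729 -0.444  1.636  0.386  0.866 -0.843]
```

View pics/w5.png

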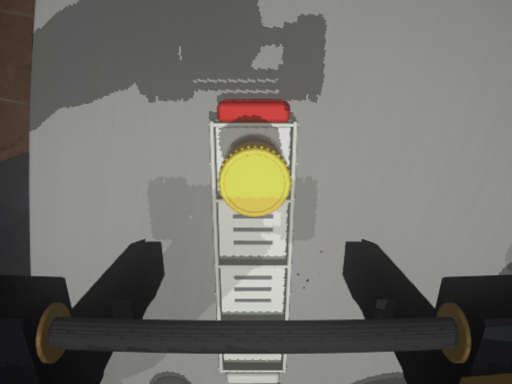

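The yellow lid is at (255,182), seated in well 1. I'll check its depth and go for the white jar.

Emit:
carry_out(targets="1 0 -4 14 0; 1 0 -6.5 29 0; 1 0 -6.5 29 0; 1 0 -6.5 29 0; 1 0 -6.5 29 0; 1 0 -6.5 29 0; 1 0 -6.5 29 0; 1 0 -6.5 29 0; 1 0 -6.5 29 0; 1 0 -6.5 29 0; 1 0 -6.5 29 0; 1 0 -6.5 29 0; 1 0 -6.5 29 0; 1 0 -6.5 29 0; 1 0 -6.5 29 0; 1 0 -6.5 29 0; 1 0 -6.5 29 0; 1 0 -6.5 29 0; 1 0 -6.5 29 0; 1 0 -1 23.5 0")

```text
clock: 14.77
tool_pos: [0.4905, -0.217, 0.3743]
eef_rot: [0.444, 0.551, -0.446, 0.548]
contact_force: [-0.6, 0.0, -0.7]
opening: 0.997
```

```bash
python3 - <<'E'
from plant import eyes
from h import *
cp=eyes.camera_params("wrist"); T=np.load("pics/w5_T.npy"); d=np.load("pics/w5.npy")
Y=np.array([.978,.2083]);Z=np.array([.2083,-.978])
for c in [(240,182),(255,165),(270,182),(255,198),(255,180)]:
    o,dd=ray(cp,c,T); q=o+dd*np.median(d[c[1]-2:c[1]+3,c[0]-2:c[0]+3]); print(q.round(4),Y@q[:2],Z@q[:2])
E
python3 st.py
```

```text
[0.4817 0.3557 0.0863] 0.5451819125059495 -0.2474943261308264
[0.4907 0.3724 0.0862] 0.5574860123871873 -0.2619459157789487
[0.5059 0.3609 0.0863] 0.5699105341855086 -0.24755802080346476
[0.4968 0.3445 0.0861] 0.5576059987415282 -0.23343353292834101
[0.4934 0.3598 0.0859] 0.5575406708589381 -0.24914617346024107
t 14.77 grasp pt Y 0.4339 Z 0.3142 z 0.2273 tcp [ 0.4905 -0.217   0.3743] F [-0.6  0.  -0.7] open 0.997
[[0.9781, 0.2082], [0.2082, -0.9781]] xax [-4.7e-03  2.0e-04 -1.0e+00] [ 0.65  0.66 -0.53  1.85  0.46  0.76  0.08]
```

Emit:
carry_out(targets="1 15 1 -1 0; 1 28 0 0 0; 1 30 0 0 0; 1 30 0 0 0; 1 28 0 0 0; 1 22 0 0 0; 1 12 0 0 0; 1 8 0 0 0; 1 2 0 0 0; 1 0 0 0 0; 1 0 0 0 0")

```text
clock: 15.68
tool_pos: [0.493, -0.213, 0.2015]
eef_rot: [0.444, 0.55, -0.444, 0.55]
contact_force: [0.0, -0.5, -0.4]
opening: 1.0
```

```bash
python3 st.py
```

```text
t 15.68 grasp pt Y 0.4378 Z 0.3110 z 0.0545 tcp [ 0.493  -0.213   0.2015] F [ 0.  -0.5 -0.4] open 1.000
[[0.9776, 0.2105], [0.2105, -0.9776]] xax [ 4.e-04 -0.e+00 -1.e+00] [ 0.49  0.92 -0.29  1.96  0.69  0.37 -0.13]
```

Emit:
carry_out(targets="1 4 -2 1.5 0; 1 0 0 0 0; 0 0 0 0 0; 0 0 0 0 0; 0 0 0 0 0; 0 0 0 0 0; 0 0 0 0 0; 0 0 0 0 0; 0 0 0 0 0; 0 0 0 0 0; 0 -4 0 0 0; 0 -10 0 0 0; 0 -18 0 0 0; 0 -22 0 0 0; 0 -22 0 0 0; 0 -22 0 0 0; 0 -14 0 0 0; 0 -4 0 0 0; 0 0 0 0 0; 0 0 0 0 0")

```text
clock: 17.35
tool_pos: [0.4907, -0.215, 0.3129]
eef_rot: [0.444, 0.55, -0.445, 0.55]
contact_force: [0.4, 0.4, -2.7]
opening: 0.688
```

```bash
python3 st.py; python3 look.py w6
```

```text
t 17.35 grasp pt Y 0.4350 Z 0.3125 z 0.1659 tcp [ 0.4907 -0.215   0.3129] F [ 0.4  0.4 -2.7] open 0.688
[[0.9777, 0.2101], [0.2101, -0.9777]] xax [-1.1e-03 -1.0e-04 -1.0e+00] [ 0.6   0.74 -0.46  1.91  0.55  0.62 -0.  ]
17.35 [ 0.49070869 -0.21504422  0.31288411] [ 0.35561607  0.36036509 -2.74585691] 0.6883439649424913
[[-1.100e-03  9.777e-01  2.101e-01]
 [-1.000e-04  2.101e-01 -9.777e-01]
 [-1.000e+00 -1.100e-03 -1.000e-04]]
[ 0.605  0.741 -0.464  1.912  0.55   0.618 -0.   ]
```

View pics/w6.png

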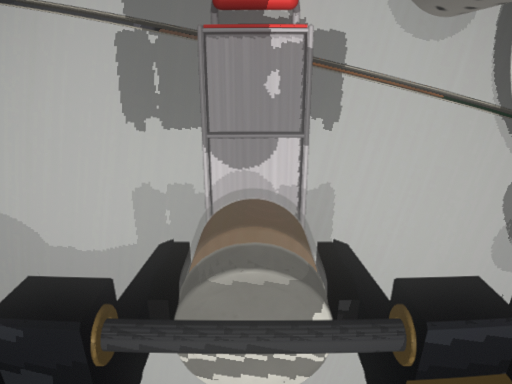

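Emit:
carry_out(targets="0 0 3 -12 0; 0 0 6 -24 0; 0 0 7.2 -29 0; 0 0 7.2 -29 0; 0 0 7.2 -29 0; 0 0 7.2 -29 0; 0 0 7.2 -29 0; 0 0 7.2 -29 0; 0 0 7.2 -29 0; 0 0 7.2 -29 0; 0 0 7.2 -29 0; 0 0 7.2 -29 0; 0 0 7.2 -29 0; 0 0 7.2 -29 0; 0 0 7.2 -29 0; 0 0 7.2 -29 0; 0 0 7 -29 0; 0 0 6.5 -11 0; 0 0 0 0 0; 0 0 0 0 0")

```text
clock: 19.07
tool_pos: [0.5092, 0.2832, 0.3121]
eef_rot: [0.443, 0.551, -0.444, 0.55]
contact_force: [-0.1, -0.9, -2.0]
opening: 0.691
```

```bash
python3 st.py
```

```text
t 19.07 grasp pt Y 0.5567 Z -0.1708 z 0.1651 tcp [0.5092 0.2832 0.3121] F [-0.1 -0.9 -2. ] open 0.691
[[0.9771, 0.2127], [0.2127, -0.9771]] xax [-0.0019 -0.0013 -1.    ] [-0.37  0.78 -0.37  1.77  0.42  0.67 -0.76]
```

Emit:
carry_out(targets="0 10 0 1 0; 0 20 0 0 0; 0 22 0 0 0; 0 20 0 0 0; 0 15 0 0 0; 0 10 0 0 0; 0 8 0 0 0; 0 5 0 0 0; 0 3 0 0 0; 0 0 0 0 0; 0 0 0 0 0")

```text
clock: 19.98
tool_pos: [0.5108, 0.2813, 0.2007]
eef_rot: [0.445, 0.55, -0.444, 0.55]
contact_force: [-0.9, 0.0, -2.0]
opening: 0.689
```

```bash
python3 st.py
```

```text
t 19.98 grasp pt Y 0.5583 Z -0.1688 z 0.0537 tcp [0.5108 0.2813 0.2007] F [-0.9  0.  -2. ] open 0.689
[[0.9776, 0.2103], [0.2103, -0.9776]] xax [ 8.e-04  4.e-04 -1.e+00] [-0.43  0.94 -0.26  1.82  0.51  0.45 -0.84]
```

Emit:
carry_out(targets="0 3 0 0 0; 0 1 0 0 0; 0 0 0 0 0; 0 0 0 0 0; 1 0 0 0 0; 1 0 0 0 0; 1 0 0 0 0; 1 0 0 0 0; 1 0 0 0 0; 1 0 0 0 0; 1 -10 0 0 0; 1 -25 0 0 0; 1 -30 0 0 0; 1 -30 0 0 0; 1 -30 0 0 0; 1 -30 0 0 0; 1 -20 0 0 0; 1 -5 0 0 0; 1 0 0 0 0; 1 0 0 0 0")

```text
clock: 21.65
tool_pos: [0.5103, 0.2809, 0.3757]
eef_rot: [0.444, 0.55, -0.445, 0.55]
contact_force: [0.4, -0.5, -1.5]
opening: 0.997
```

```bash
python3 st.py; python3 look.py w7
```

```text
t 21.65 grasp pt Y 0.5574 Z -0.1683 z 0.2287 tcp [0.5103 0.2809 0.3757] F [ 0.4 -0.5 -1.5] open 0.997
[[0.9776, 0.2105], [0.2105, -0.9776]] xax [-7.e-04 -9.e-04 -1.e+00] [-0.34  0.69 -0.42  1.72  0.37  0.81 -0.72]
21.65 [0.51025821 0.28090873 0.37569956] [ 0.35724621 -0.46392119 -1.52315626] 0.9967626575513557
[[-7.000e-04  9.776e-01  2.105e-01]
 [-9.000e-04  2.105e-01 -9.776e-01]
 [-1.000e+00 -8.000e-04  8.000e-04]]
[-0.34   0.691 -0.419  1.721  0.367  0.809 -0.718]
```

View pics/w7.png

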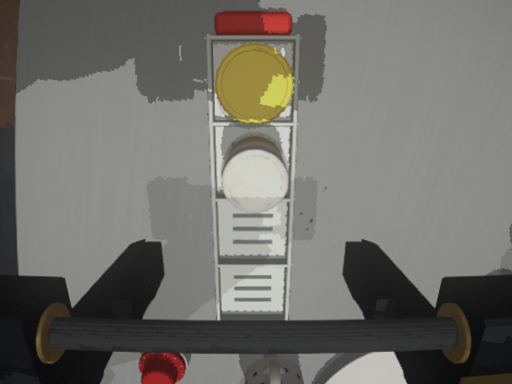

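White is seated: lid at (255,178) in well 2, beside yellow at (254,83). Next is blue.

Emit:
carry_out(targets="1 0 -4 14 0; 1 0 -6.5 29 0; 1 0 -6.5 29 0; 1 0 -6.5 29 0; 1 0 -6.5 29 0; 1 0 -6.5 29 0; 1 0 -6.5 29 0; 1 0 -6.5 29 0; 1 0 -6.5 29 0; 1 0 -6.5 29 0; 1 0 -6.5 29 0; 1 0 -6.5 29 0; 1 0 -6.5 29 0; 1 0 -6.5 29 0; 1 0 -6.5 29 0; 1 0 -6.5 29 0; 1 0 -6.5 29 0; 1 0 -6.5 29 0; 1 0 -6.5 29 0; 1 0 -1 23.5 0")

```text
clock: 23.37
tool_pos: [0.5064, -0.295, 0.3745]
eef_rot: [0.444, 0.551, -0.446, 0.548]
contact_force: [-1.1, -0.2, -0.1]
opening: 1.0
```

Emit:
carry_out(targets="1 0 0 0 0; 1 0 0 0 0")

```text
clock: 23.53
tool_pos: [0.5075, -0.2933, 0.3746]
eef_rot: [0.445, 0.55, -0.446, 0.548]
contact_force: [0.6, 0.2, -0.2]
opening: 1.0
```

```bash
python3 st.py; python3 look.py w8
```

```text
t 23.53 grasp pt Y 0.4348 Z 0.3924 z 0.2276 tcp [ 0.5075 -0.2933  0.3746] F [ 0.6  0.2 -0.2] open 1.000
[[0.9784, 0.2067], [0.2067, -0.9784]] xax [-2.9e-03  6.0e-04 -1.0e+00] [ 0.73  0.71 -0.5   1.71  0.43  0.84  0.25]
23.5333 [ 0.50750174 -0.2933431   0.37457354] [ 0.64975952  0.21969997 -0.20602393] 0.999626410502936
[[-2.900e-03  9.784e-01  2.067e-01]
 [ 6.000e-04  2.067e-01 -9.784e-01]
 [-1.000e+00 -2.700e-03 -1.200e-03]]
[ 0.731  0.71  -0.498  1.708  0.433  0.839  0.247]
```

View pics/w8.png

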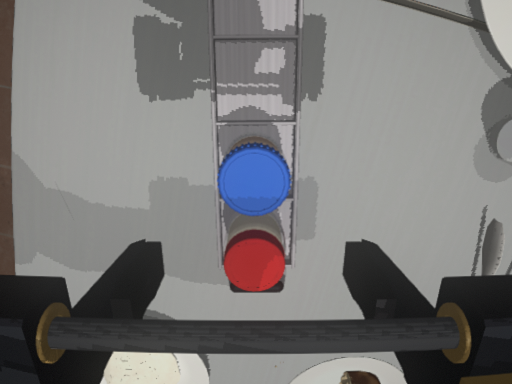

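Run:
```python
from plant import eyes
from h import *
cp=eyes.camera_params("wrist"); T=np.load("pics/w8_T.npy")
Y=np.array([.978,.2083]);Z=np.array([.2083,-.978])
for n,c,z in [("b",(254.5,181),.085),("r",(254.5,261),.085),("d23",(257,122),.024),("d12",(256,38),.024)]:
    P=onz(cp,c,z,T); print(n,P.round(4),Y@P[:2],Z@P[:2])
```

```text
b [ 0.5067 -0.2919  0.085 ] 0.4346974743219433 0.3910407876476494
r [ 0.5223 -0.3653  0.085 ] 0.4346918913556649 0.4660817441472629
d23 [ 0.5007 -0.2519  0.024 ] 0.43720832341823235 0.3506605763958433
d12 [ 0.484  -0.1783  0.024 ] 0.4361911588582596 0.27514915471819584
```

Emit:
carry_out(targets="1 15 0 -0.5 0; 1 28 0 0 0; 1 30 0 0 0; 1 30 0 0 0; 1 28 0 0 0; 1 22 0 0 0; 1 12 0 0 0; 1 8 0 0 0; 1 2 0 0 0; 1 0 0 0 0; 1 0 0 0 0")

```text
clock: 24.5
tool_pos: [0.5094, -0.2908, 0.2023]
eef_rot: [0.444, 0.55, -0.444, 0.551]
contact_force: [-0.0, -0.1, 0.0]
opening: 1.001
```

```bash
python3 st.py
```

```text
t 24.5 grasp pt Y 0.4379 Z 0.3907 z 0.0553 tcp [ 0.5094 -0.2908  0.2023] F [-0.  -0.1  0. ] open 1.001
[[0.9776, 0.2107], [0.2107, -0.9776]] xax [ 1.8e-03 -6.0e-04 -1.0e+00] [ 0.63  0.95 -0.33  1.81  0.61  0.49  0.09]
```

Emit:
carry_out(targets="1 4.5 -2 0 0; 1 0 0 0 0; 0 0 0 0 0; 0 0 0 0 0; 0 0 0 0 0; 0 0 0 0 0; 0 0 0 0 0; 0 0 0 0 0; 0 0 0 0 0; 0 0 0 0 0; 0 -4 0 0 0; 0 -10 0 0 0; 0 -18 0 0 0; 0 -22 0 0 0; 0 -22 0 0 0; 0 -22 0 0 0; 0 -14 0 0 0; 0 -4 0 0 0; 0 0 0 0 0; 0 0 0 0 0")

```text
clock: 26.17
tool_pos: [0.5066, -0.2913, 0.3124]
eef_rot: [0.444, 0.55, -0.444, 0.55]
contact_force: [-0.4, 1.2, -1.6]
opening: 0.693
```

```bash
python3 st.py; python3 look.py w9
```

```text
t 26.17 grasp pt Y 0.4346 Z 0.3904 z 0.1654 tcp [ 0.5066 -0.2913  0.3124] F [-0.4  1.2 -1.6] open 0.693
[[0.9776, 0.2103], [0.2103, -0.9776]] xax [-8.e-04  1.e-04 -1.e+00] [ 0.7   0.79 -0.45  1.77  0.5   0.7   0.19]
26.1667 [ 0.50657709 -0.29129301  0.31241949] [-0.42620047  1.23167484 -1.55783436] 0.6930086461054442
[[-8.000e-04  9.776e-01  2.103e-01]
 [ 1.000e-04  2.103e-01 -9.776e-01]
 [-1.000e+00 -7.000e-04 -2.000e-04]]
[ 0.702  0.789 -0.452  1.767  0.5    0.703  0.189]
```

View pics/w9.png

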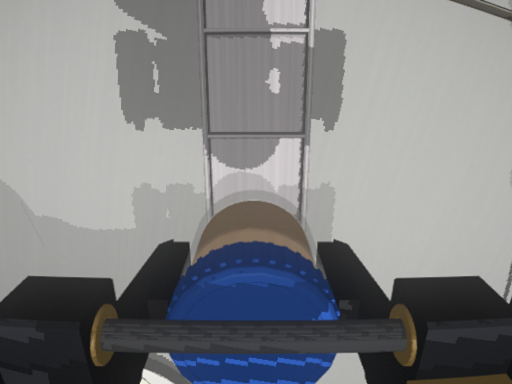

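Emit:
carry_out(targets="0 0 3 -12 0; 0 0 6 -24 0; 0 0 7.2 -29 0; 0 0 7.2 -29 0; 0 0 7.2 -29 0; 0 0 7.2 -29 0; 0 0 7.2 -29 0; 0 0 7.2 -29 0; 0 0 7.2 -29 0; 0 0 7.2 -29 0; 0 0 7.2 -29 0; 0 0 7.2 -29 0; 0 0 7.2 -29 0; 0 0 7.2 -29 0; 0 0 7.2 -29 0; 0 0 7.2 -29 0; 0 0 7 -29 0; 0 0 6.5 -10.5 0; 0 0 0 0 0; 0 0 0 0 0")

```text
clock: 27.88
tool_pos: [0.5257, 0.2053, 0.3119]
eef_rot: [0.443, 0.55, -0.445, 0.55]
contact_force: [-1.3, -1.0, -1.6]
opening: 0.691
```

```bash
python3 st.py
```

```text
t 27.88 grasp pt Y 0.5566 Z -0.0911 z 0.1649 tcp [0.5257 0.2053 0.3119] F [-1.3 -1.  -1.6] open 0.691
[[0.9774, 0.2115], [0.2115, -0.9774]] xax [-0.0015 -0.0016 -1.    ] [-0.26  0.75 -0.34  1.83  0.4   0.63 -0.62]
```

Emit:
carry_out(targets="0 10 0 0 0; 0 20 0 0 0; 0 22 0 0 0; 0 20 0 0 0; 0 15 0 0 0; 0 10 0 0 0; 0 8 0 0 0; 0 5 0 0 0; 0 3 0 0 0; 0 0 0 0 0; 0 0 0 0 0")

```text
clock: 28.8
tool_pos: [0.5264, 0.2053, 0.2001]
eef_rot: [0.445, 0.55, -0.444, 0.55]
contact_force: [0.9, 0.4, -2.1]
opening: 0.693
```

```bash
python3 st.py
```

```text
t 28.8 grasp pt Y 0.5577 Z -0.0912 z 0.0531 tcp [0.5264 0.2053 0.2001] F [ 0.9  0.4 -2.1] open 0.693
[[0.9776, 0.2103], [0.2103, -0.9776]] xax [ 8.e-04  3.e-04 -1.e+00] [-0.32  0.93 -0.22  1.88  0.49  0.39 -0.7 ]
```

Emit:
carry_out(targets="0 3 0 0 0; 0 0.5 0 0 0; 0 0 0 0 0; 0 0 0 0 0; 1 0 0 0 0; 1 0 0 0 0; 1 0 0 0 0; 1 0 0 0 0; 1 0 0 0 0; 1 0 0 0 0; 1 -10 0 0 0; 1 -25 0 0 0; 1 -30 0 0 0; 1 -30 0 0 0; 1 -30 0 0 0; 1 -30 0 0 0; 1 -20 0 0 0; 1 -5 0 0 0; 1 0 0 0 0; 1 0 0 0 0")

```text
clock: 30.47
tool_pos: [0.5258, 0.205, 0.3758]
eef_rot: [0.444, 0.55, -0.445, 0.55]
contact_force: [-0.1, 0.6, -0.5]
opening: 0.998
```

```bash
python3 st.py; python3 look.py w10
```

```text
t 30.47 grasp pt Y 0.5569 Z -0.0909 z 0.2288 tcp [0.5258 0.205  0.3758] F [-0.1  0.6 -0.5] open 0.998
[[0.9776, 0.2103], [0.2103, -0.9776]] xax [-7.e-04 -8.e-04 -1.e+00] [-0.22  0.67 -0.39  1.78  0.35  0.77 -0.58]
30.4667 [0.52584969 0.20501425 0.37576817] [-0.13590674  0.58231815 -0.53361861] 0.9982012553212453
[[-7.000e-04  9.776e-01  2.103e-01]
 [-8.000e-04  2.103e-01 -9.776e-01]
 [-1.000e+00 -8.000e-04  6.000e-04]]
[-0.221  0.665 -0.392  1.776  0.346  0.769 -0.577]
```

View pics/w10.png

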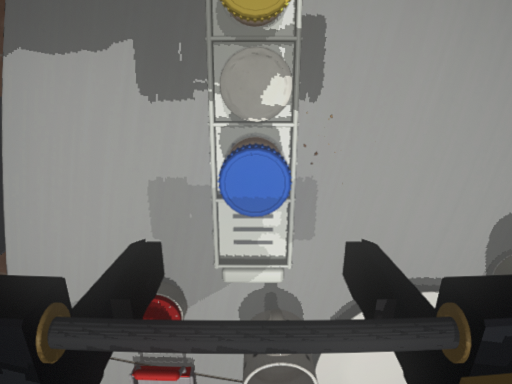

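Blue is seated, lid at (255,182) in well 3. Now the last jar, red, at Z ≈ 0.468.

Emit:
carry_out(targets="1 0 -4 14 0; 1 0 -6.5 29 0; 1 0 -6.5 29 0; 1 0 -6.5 29 0; 1 0 -6.5 29 0; 1 0 -6.5 29 0; 1 0 -6.5 29 0; 1 0 -6.5 29 0; 1 0 -6.5 29 0; 1 0 -6.5 29 0; 1 0 -6.5 29 0; 1 0 -6.5 29 0; 1 0 -6.5 29 0; 1 0 -6.5 29 0; 1 0 -6.5 29 0; 1 0 -6.5 29 0; 1 0 -6.5 29 0; 1 0 -6.5 29 0; 1 0 -6.5 29 0; 1 0 -1 23 0")

```text
clock: 32.18
tool_pos: [0.5228, -0.3698, 0.3738]
eef_rot: [0.444, 0.551, -0.446, 0.548]
contact_force: [-0.2, -0.4, 0.8]
opening: 1.002
```

Emit:
carry_out(targets="1 0 0 0 0; 1 0 0 0 0; 1 0 0 0 0")

```text
clock: 32.43
tool_pos: [0.5245, -0.3655, 0.3747]
eef_rot: [0.444, 0.552, -0.444, 0.549]
contact_force: [-0.1, 0.4, -0.9]
opening: 0.997
```

```bash
python3 st.py; python3 look.py w11
```

```text
t 32.43 grasp pt Y 0.4366 Z 0.4663 z 0.2277 tcp [ 0.5245 -0.3655  0.3747] F [-0.1  0.4 -0.9] open 0.997
[[0.9773, 0.2117], [0.2117, -0.9773]] xax [-0.0021  0.0026 -1.    ] [ 0.79  0.77 -0.47  1.54  0.4   0.93  0.4 ]
32.4333 [ 0.52449257 -0.36553927  0.37471186] [-0.06103183  0.40473018 -0.92526743] 0.9966570315336755
[[-0.0021  0.9773  0.2117]
 [ 0.0026  0.2117 -0.9773]
 [-1.     -0.0015 -0.0029]]
[ 0.786  0.773 -0.469  1.54   0.403  0.929  0.401]
```

View pics/w11.png

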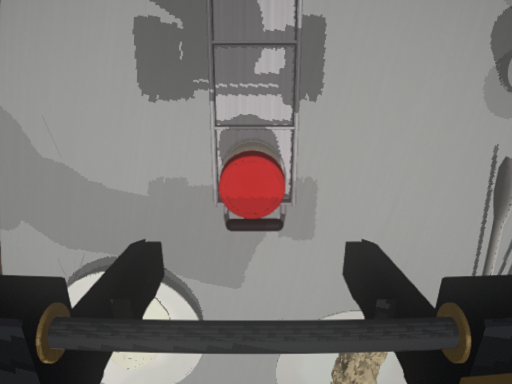

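Run:
```python
from plant import eyes
from h import *
cp=eyes.camera_params("wrist"); T=np.load("pics/w11_T.npy")
Y=np.array([.978,.2083]);Z=np.array([.2083,-.978])
for n,c,z in [("r",(252,185),.085),("d34",(255,127),.024)]:
    P=onz(cp,c,z,T); print(n,P.round(4),Y@P[:2],Z@P[:2])
```

```text
r [ 0.5226 -0.3674  0.085 ] 0.4345755294622097 0.46819061763616493
d34 [ 0.5169 -0.3286  0.024 ] 0.43711716929864636 0.4290010149073171
```

Emit:
carry_out(targets="1 15 -1 1 0; 1 28 0 0 0; 1 30 0 0 0; 1 30 0 0 0; 1 28 0 0 0; 1 22 0 0 0; 1 12 0 0 0; 1 8 0 0 0; 1 2 0 0 0; 1 0 0 0 0; 1 0 0 0 0")

```text
clock: 33.4
tool_pos: [0.5244, -0.368, 0.2025]
eef_rot: [0.444, 0.549, -0.444, 0.551]
contact_force: [-0.3, -0.0, 0.4]
opening: 1.001
```

```bash
python3 st.py
```

```text
t 33.4 grasp pt Y 0.4365 Z 0.4694 z 0.0555 tcp [ 0.5244 -0.368   0.2025] F [-0.3 -0.   0.4] open 1.001
[[0.9776, 0.2106], [0.2106, -0.9776]] xax [ 0.002 -0.001 -1.   ] [ 0.73  1.   -0.36  1.63  0.54  0.61  0.29]
```

Emit:
carry_out(targets="1 4.5 -1 -1 0; 1 0 0 0 0; 0 0 0 0 0; 0 0 0 0 0; 0 0 0 0 0; 0 0 0 0 0; 0 0 0 0 0; 0 0 0 0 0; 0 0 0 0 0; 0 0 0 0 0; 0 -4 0 0 0; 0 -10 0 0 0; 0 -18 0 0 0; 0 -22 0 0 0; 0 -22 0 0 0; 0 -22 0 0 0; 0 -14 0 0 0; 0 -4 0 0 0; 0 0 0 0 0; 0 0 0 0 0")

```text
clock: 35.07
tool_pos: [0.5221, -0.3671, 0.3123]
eef_rot: [0.444, 0.55, -0.444, 0.55]
contact_force: [-0.8, -0.7, -2.8]
opening: 0.694
```

```bash
python3 st.py; python3 look.py w12
```

```text
t 35.07 grasp pt Y 0.4340 Z 0.4677 z 0.1653 tcp [ 0.5221 -0.3671  0.3123] F [-0.8 -0.7 -2.8] open 0.694
[[0.9776, 0.2104], [0.2104, -0.9776]] xax [-1.2e-03  3.0e-04 -1.0e+00] [ 0.77  0.85 -0.43  1.6   0.45  0.8   0.36]
35.0667 [ 0.5221144  -0.36711285  0.31227307] [-0.78656856 -0.65835476 -2.76171073] 0.6941784758290835
[[-1.200e-03  9.776e-01  2.104e-01]
 [ 3.000e-04  2.104e-01 -9.776e-01]
 [-1.000e+00 -1.100e-03 -5.000e-04]]
[ 0.772  0.846 -0.434  1.596  0.453  0.803  0.359]
```

View pics/w12.png

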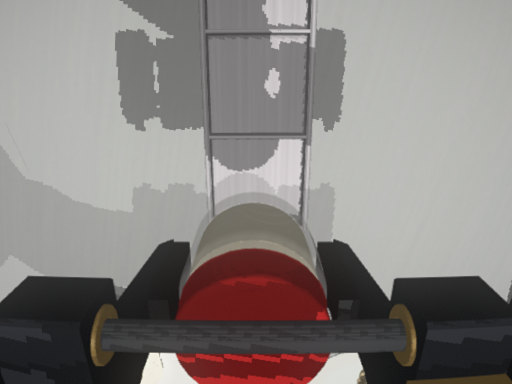

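Emit:
carry_out(targets="0 0 3 -12 0; 0 0 6 -24 0; 0 0 7.2 -29 0; 0 0 7.2 -29 0; 0 0 7.2 -29 0; 0 0 7.2 -29 0; 0 0 7.2 -29 0; 0 0 7.2 -29 0; 0 0 7.2 -29 0; 0 0 7.2 -29 0; 0 0 7.2 -29 0; 0 0 7.2 -29 0; 0 0 7.2 -29 0; 0 0 7.2 -29 0; 0 0 7.2 -29 0; 0 0 7.2 -29 0; 0 0 7 -29 0; 0 0 7 -10 0; 0 0 0 0 0; 0 0 0 0 0")

```text
clock: 36.78
tool_pos: [0.5419, 0.1293, 0.3121]
eef_rot: [0.443, 0.551, -0.445, 0.55]
contact_force: [0.3, -0.6, -2.1]
opening: 0.692
```

```bash
python3 st.py; python3 look.py w13
```

```text
t 36.78 grasp pt Y 0.5566 Z -0.0135 z 0.1651 tcp [0.5419 0.1293 0.3121] F [ 0.3 -0.6 -2.1] open 0.692
[[0.9773, 0.2117], [0.2117, -0.9773]] xax [-0.0015 -0.001  -1.    ] [-0.13  0.74 -0.32  1.85  0.38  0.61 -0.47]
36.7833 [0.54186495 0.12932554 0.31207303] [ 0.28394815 -0.62850197 -2.13857861] 0.6923157310598
[[-1.500e-03  9.773e-01  2.117e-01]
 [-1.000e-03  2.117e-01 -9.773e-01]
 [-1.000e+00 -1.700e-03  7.000e-04]]
[-0.13   0.743 -0.315  1.853  0.378  0.605 -0.469]
```

View pics/w13.png

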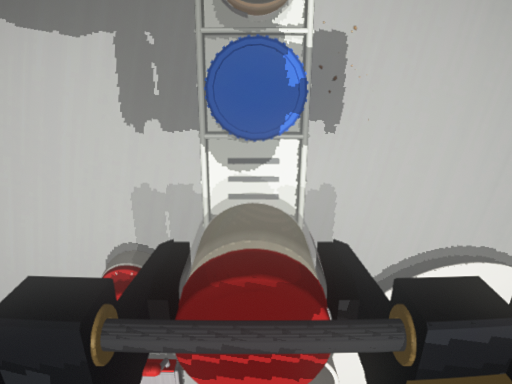

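The jar is centred over well 4: divider at row 135, the same as over the carrier wells. Lowering.

Emit:
carry_out(targets="0 10 0 0 0; 0 20 0 0 0; 0 22 0 0 0; 0 20 0 0 0; 0 15 0 0 0; 0 10 0 0 0; 0 8 0 0 0; 0 5 0 0 0; 0 3 0 0 0; 0 0 0 0 0; 0 0 0 0 0")

```text
clock: 37.75
tool_pos: [0.5426, 0.129, 0.2001]
eef_rot: [0.445, 0.55, -0.444, 0.55]
contact_force: [0.5, -1.3, -1.7]
opening: 0.69
```

```bash
python3 st.py
```

```text
t 37.75 grasp pt Y 0.5577 Z -0.0132 z 0.0531 tcp [0.5426 0.129  0.2001] F [ 0.5 -1.3 -1.7] open 0.690
[[0.9776, 0.2103], [0.2103, -0.9776]] xax [ 9.e-04  2.e-04 -1.e+00] [-0.2   0.92 -0.2   1.9   0.47  0.36 -0.55]
```

Emit:
carry_out(targets="0 3 0 0 0; 0 0.5 0 0 0; 0 0 0 0 0; 0 0 0 0 0; 1 0 0 0 0; 1 0 0 0 0; 1 0 0 0 0; 1 0 0 0 0; 1 0 0 0 0; 1 0 0 0 0; 1 -10 0 0 0; 1 -25 0 0 0; 1 -30 0 0 0; 1 -30 0 0 0; 1 -30 0 0 0; 1 -30 0 0 0; 1 -30 0 0 0; 1 -25 0 0 0; 1 -10 0 0 0; 1 0 0 0 0")

```text
clock: 39.42
tool_pos: [0.5428, 0.1293, 0.419]
eef_rot: [0.446, 0.549, -0.443, 0.551]
contact_force: [0.1, -0.2, 0.3]
opening: 1.002
```

Emit:
carry_out(targets="1 0 0 -20 0; 1 0 0 -20 0; 1 0 0 -20 0; 1 0 0 -20 0; 1 0 0 -10 0; 1 0 0 0 0; 1 0 0 0 0; 1 0 0 0 0")

```text
clock: 40.08
tool_pos: [0.5238, 0.2154, 0.4155]
eef_rot: [0.444, 0.549, -0.446, 0.55]
contact_force: [0.3, -0.6, 0.0]
opening: 1.001
```

```bash
python3 st.py; python3 look.py w14
python3 - <<'E'
from plant import eyes
from h import *
p,d=eyes.snapshot("top"); cv2.imwrite("pics/top2.png",p)
p,d=eyes.snapshot("side"); cv2.imwrite("pics/side2.png",p)
E
```

```text
t 40.08 grasp pt Y 0.5570 Z -0.1013 z 0.2685 tcp [0.5238 0.2154 0.4155] F [ 0.3 -0.6  0. ] open 1.001
[[0.978, 0.2087], [0.2087, -0.978]] xax [-9.0e-04 -2.2e-03 -1.0e+00] [-0.24  0.61 -0.38  1.73  0.29  0.86 -0.54]
40.0833 [0.52380942 0.21544727 0.41546314] [ 0.26957266 -0.64009575  0.02911163] 1.0005924967988684
[[-9.000e-04  9.780e-01  2.087e-01]
 [-2.200e-03  2.087e-01 -9.780e-01]
 [-1.000e+00 -1.300e-03  2.000e-03]]
[-0.244  0.614 -0.382  1.727  0.29   0.858 -0.544]
```

View pics/w14.png

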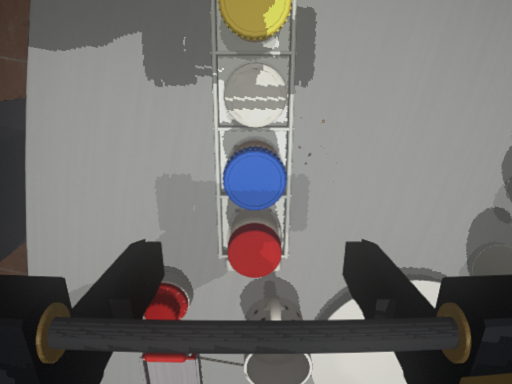

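View pics/side2.png

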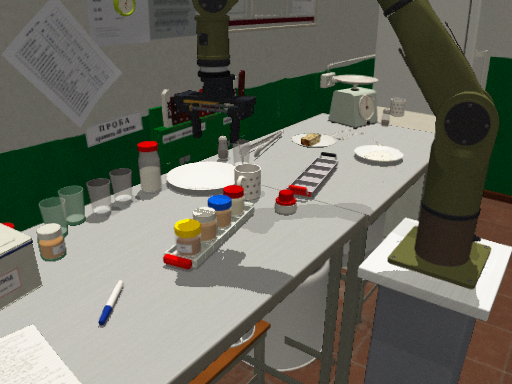

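View pics/top2.png

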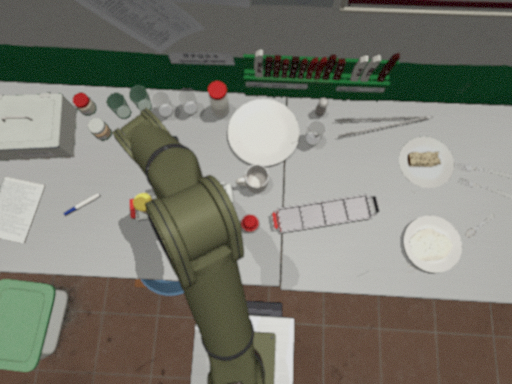

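All four stand in the rack as yellow, white, blue, red from the red end. The mug (256,178) and timer (250,223) are unchanged in the top view. I'll check lid heights and then hand in.

Run:
```python
from plant import r,eyes
from h import *
cp=eyes.camera_params("wrist"); T=np.load("pics/w14_T.npy"); d=np.load("pics/w14.npy")
for n,cc in dict(y=[(242,15),(268,15)],w=[(242,88),(268,88),(255,80),(255,108)],b=[(240,180),(270,180),(255,165),(255,195)],r=[(240,250),(268,250),(254,238),(254,262)]).items():
    print(n,[float((lambda o,dd:(o+dd*np.median(d[c[1]-2:c[1]+3,c[0]-2:c[0]+3]))[2])(*ray(cp,c,T)).round(4)) for c in cc])
a=cv2.imread("pics/top0.png");b=cv2.imread("pics/top2.png")
print(np.abs(a[165:235,240:270].astype(int)-b[165:235,240:270]).mean())
```

```text
y [0.0863, 0.0858]
w [0.0844, 0.0847, 0.0851, 0.0849]
b [0.0861, 0.0861, 0.0861, 0.0864]
r [0.0845, 0.0847, 0.0852, 0.0849]
13.092539682539682
```

Run:
```python
import cv2,numpy as np
a=cv2.imread("pics/top0.png");b=cv2.imread("pics/top2.png")
cv2.imwrite("pics/cmp.png",cv2.resize(np.hstack([a[160:240,225:285],b[160:240,225:285]]),None,fx=6,fy=6))
a=cv2.imread("pics/side0.png");b=cv2.imread("pics/side2.png")
print(cv2.phaseCorrelate(*[np.float32(cv2.cvtColor(i,6)[160:220,236:300]) for i in (a,b)]))
```

```text
((0.09729201643173013, 0.030615078952500596), 0.69776022285223)
```

View pics/cmp.png

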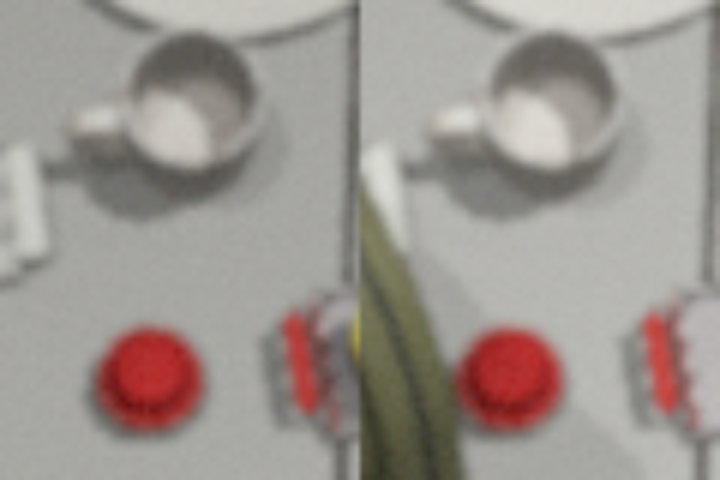

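The mug and timer haven't moved; the image difference came from lighting and the arm in view. Handing in.

```bash
python3 -c "
from plant import r
print(r.finish_job(), r.get_state()['clock'])"
```

```text
the job is handed in; nothing more can be done
the job is handed in; nothing more can be done
```

I moved all four jars one at a time from the carrier's red end into the matching wells of the white rack. From the red end they stand yellow, white, blue, red. The job was handed in at about 40 s.

**Jars:** in the last pictures each jar sits in its own well and is released. The lid tops measured 84–86 mm above the table; a seated jar should show 85 mm. The lid faces are level within 1 mm.

**Mug and timer:** they have not visibly moved. The side view shifted by 0.1 pixel between start and end. A plain brightness difference of the top view came out high (13 grey levels), but the crops side by side show that is changed lighting and the arm in view.

**Arm:** the gripper was open and clear above the rack at the end, with contact force near zero. No check failed; the hand-in gives no verdict.

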